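# Pack the soil lab's measuring case and fold down its lid stay

### The arm

A 7-joint arm with a two-finger parallel gripper is mounted at the origin on the work surface. World frame = base frame: x ahead of the robot, y to its left, z up, the work surface at z = 0. Lengths are in m, angles in rad, forces in N, time in s.
With the tool pointing down it reaches from about 0.375 to 0.925 m from the base axis. Payload 3.1 kg.
Tool frame: the origin (TCP) lies between the finger pads; the fingertips stand 19 mm ahead of it and the grasp point (between the pads) is the TCP; z points along the fingers, y is the direction in which the jaws open and shut (so a half turn about z gives the same grasp; the last joint's range is limited). The gripper opens to 85 mm and grips with 20 to 120 N. Pads are 22 mm wide; open, the fingers measure 114 mm over their backs; the gripper's body (76 mm by 85 mm) begins 54 mm behind the grasp point. The pads swing forward as they close: fully open they stand 13 mm farther back than shut.
Start: joints at [-1.233, 0.383, 0.044, 1.598, -0.018, 1.161, -0.05], TCP at [0.274, 0.589, 0.25] pointing down, gripper open.
Joint ranges: [-2.61, 2.61], [-0.41, 2.15], [-1.48, 1.57], [0, 2.5], [-1.57, 4.71], [0.05, 1.97], [-2.85, 2.85]. Speed limits (rad/s): [2.79, 2.79, 3.14, 3.14, 3.14, 3.14, 3.14].

### API

Orientations are given as a unit quaternion [x, y, z, w].
In Python, from bench import move_ptp, movel, move_j, move_gripper, pause, inverse_kinematics, read_camera, camera_params, MotionError, sign_off, look_for, tip_of, read_time_s, read_qpos, read_joint_vel, read_effort, read_eef_pos, read_tcp_rot, read_ft_force, read_ft_torque, read_finger_gap gives the robot as it stands. Calls block until the motion is done:
- move_ptp(position, orientation): joint-space move of the TCP to a pose.
- movel(position, orientation=None, speed=0.15): straight line of the TCP; orientation=None keeps the orientation; speed is the mean speed in m/s.
- move_j(angles): joint-space move.
- move_gripper(opening, effort=None): finger opening in m; effort is the grip in N (None keeps the last); returns when the fingers have stopped.
- pause(seconds).
- inverse_kinematics(position, orientation): joint angles nearest the present ones, or None.
- read_camera(name): name is "side" or "top" or "wrist"; returns the picture (400x640x3 uint8, red, green, blue); there is no depth.
- camera_params(name): a dict with "K" (3x3 intrinsics, pixels), "dist_coeffs" ([k1, k2, p1, p2, k3] as OpenCV has them; the pictures are not rectified), "camera_from_world" (4x4, takes a point from world to camera coordinates). Camera axes: x right, y down, z forward; pixel columns grow to the right and rows downward; lengths in m; the calibration is good to about 2 mm. A picture is of the moment at which its call begins: read the wrist's pose just before it. camera_params takes no time and is no camera call; for the wrist camera it gives the pose at the moment of the call.
A pose or a line that the arm cannot do raises MotionError and nothing moves.
- sign_off(): hands the job in, once; it reports no verdict.
Trained networks look in the newest picture that a camera, given by its name, has taken for a name from the list of things; names that differ only in an ending like _2 or _b are one class to them, and where a whole thing is asked for, a point or a joint stands for the part that bears it (a point fixed in the world has none). Each returns a list of dicts, best first, with "confidence" (0 to 1); they miss things now and then, are a little off and sometimes report something else, mostly with a low value. They report only what shows in the picture. A call takes as long as a camera call.
- look_for(camera, name): "at" ([column, row] in pixels, amid what is visible of it).
- tip_of(camera, name): "at" ([column, row] in pixels: a listed point, or the origin of a listed thing).
Readings, each from a call of its own:
- read_time_s(): time.
- read_qpos(): joint angles.
- read_joint_vel(): joint speeds.
- read_effort(): joint torques, N m.
- read_eef_pos(): TCP position.
- read_tcp_rot(): TCP orientation.
- read_ft_force(): force on the tool from outside, world axes, zero at the start.
- read_ft_torque(): the same for the moment, N m.
- read_finger_gap(): finger opening in m.
Only numpy, scipy, OpenCV 4.12 (cv2) and the standard library are available. Lean on these libraries where they do the work, as an engineer would, in place of code of your own. Each camera call takes 0.05 s, during which the arm holds its last target. There are 200 camera calls.

### The job

Put the instruments away: press the caliper and the dial gauge fully home into their own cutouts in the open case's insert. Then lift the lid's stay off its pin, fold it right over until it lies down along the case, and only then swing the lid shut. Leave everything else on the bench where it is.

Things in the scene. Friction and masses are not known exactly. Their poses are not given: they have to be found in the camera images.
- case: Grey plastic case fixed to the bench: 220 (x) x 200 (y) x 50 mm high, filled flush to the rim by a rigid insert. Origin: centre of the underside, z up. Its lid is hinged on the -y rim. Two cutouts 12 mm deep, 2.5 mm play all round, with spring cheeks at their +y and -y sides: a tool laid in stops 3 to 8 mm short of the floor, goes home with a push down of 5 to 15 N, and stays.
- caliper_seat (a point): Centre of the floor of the caliper's cutout under its black block, 38 mm above the bench. Axes are the case's. A caliper that is home has its origin here and its axes along the case's (same directions, not turned half round).
- gauge_seat (a point): Centre of the floor of the gauge's cutout under its disc, 38 mm above the bench. Axes are the case's. A gauge that is home has its origin here and its axes along the case's (stem towards the case's +x).
- caliper: Small digital caliper lying flat, loose, 0.16 kg. Origin: centre of the underside of its black block, 60 (x) x 32 (y) x 22 mm high, the part to grip. Steel beam 16 wide, 6 thick along x from -100 to +50 mm; two jaws, 6 thick, at x = 24 to 50 mm reach from y = -20 to +45 mm. When home the block stands 10 mm proud of the insert.
- gauge: Dial gauge lying on its back, loose, about 0.14 kg. Origin: centre of the underside of its round steel body, 43 mm diameter, 24 mm high, with a flat 18 mm wide on its +y and -y sides (44 mm across the flats, the place to grip). A stem 8 mm thick points along +x to 70 mm from the origin, its axis 12 mm above the underside. When home the body stands 12 mm proud of the insert.
- lid (a joint): Lid angle: 0 shut; 1.9 fully open, where it starts, leaning back past upright against its stop. A shell 220 x 200 mm, 28 mm deep, 0.35 kg, damped hinge. While the stay is on its pin it cannot close. Once freed and pushed past upright (about 1.4) from behind, it sinks shut by its own weight in 2 to 3 s.
- lid_hinge (a point): Middle of the lid's hinge line, fixed on the case's -y rim, 50 mm above the bench. The line runs along the case's x.
- lid_edge (a point): Middle of the lid's free edge, on its outer face: 200 mm from the hinge line. With the lid open it is the top of the side that looks away from the case (towards the case's -y), about 230 mm above the bench.
- stay (a joint): Stay angle. A flat steel bar, 10 mm wide, outside the case's -x end. 0 = locked: it slopes up from its pivot to the lid, the notch under its far end straddling an 8 mm pin on the lid. It grows as the far end is lifted up and over, away from the lid; let go before upright (about 0.8) it falls back, beyond it falls over to its stop at 2.42, lying level along the case.
- stay_stud (a point): Middle of the stay's grip stud: a dark steel rod 12 mm in diameter, 40 mm long, pointing level away from the case's -x end. It moves with the stay, on a circle of about 66 mm about stay_pivot. Bare stud on all sides for fingers from above.
- stay_pivot (a point): Point on the stay's pivot line (which runs along the case's x), level with the middle of the stud, 35 mm above the bench, 30 mm from the case's middle towards its -y. Fixed on the case.

How it is judged:
On the way, in this order (a step that is already met when the one before it is completed fails the run):
1. both instruments are pressed home in their cutouts, the lid still stayed open (z of caliper in the frame of caliper_seat below 0.002 m and horizontal distance between caliper and caliper_seat below 0.006 m and z of gauge in the frame of gauge_seat below 0.002 m and horizontal distance between gauge and gauge_seat below 0.006 m and value of joint stay below 0.3 rad and value of joint lid above 1.6 rad), for 0.2 s.
2. the stay is folded down along the case, the lid still open (value of joint stay above 2.2 rad and value of joint lid above 1.6 rad), for 0.2 s.
3. the lid is shut (value of joint lid below 0.06 rad), for 0.2 s.
At the end, for the whole second after the job is handed in: Caliper and gauge lie in their own cutouts, within 2 mm of the floor, 6 mm of the centre and 0.1 rad; the stay is folded down (above 2.2 rad) and the lid is shut (below 0.06 rad) and at rest (z of caliper in the frame of caliper_seat below 0.002 m and horizontal distance between caliper and caliper_seat below 0.006 m and angle between the x axis of each of caliper, gauge and the x axis of case, either way round below 0.1 rad and angle between each of caliper, gauge's own z axis and vertical below 0.1 rad and z of gauge in the frame of gauge_seat below 0.002 m and horizontal distance between gauge and gauge_seat below 0.006 m and value of joint stay above 2.2 rad and value of joint lid below 0.06 rad and velocity of joint lid below 0.05 rad/s); the robot touches nothing.
It fails at once if another thing on the bench is shifted more than 40 mm or tipped over (distance of any of sieve_a, sieve_b, beaker, sample_jar, weight, brush, spatula from where it was at the start of the episode above 0.04 m or angle between any of sieve_a, sieve_b, beaker, sample_jar, weight's own z axis and vertical above 0.6 rad).
It also fails if it takes over 72 s, if anything falls off the work surface, if the arm or the gripper's body presses on something with over 40 N, if the wrist force passes 120 N, or if a joint passes its speed limit or range.

## Working session

There is one attempt and no reset: what is moved stays moved. The work goes in short steps, each a Python script; the robot and the scene stay as the last script left them, time stands still between calls to the robot, and variables do not carry over. Pictures are saved under pics/ and viewed, about 8 in all and at most 12, crops included, and the job is handed in when it is done.

```bash
ls; mkdir -p pics; cat > h.py <<'E'
import numpy as np, cv2
from bench import *
from scipy.spatial.transform import Rotation as R
def snap(cam,name=None):
    im=read_camera(cam)
    if name: cv2.imwrite(f'pics/{name}.png',im[:,:,::-1])
    return im
def ray(cam,px,P=None):
    P=P or camera_params(cam); T=np.array(P['camera_from_world'])
    u=cv2.undistortPoints(np.array([[px]],float),np.array(P['K']),np.array(P['dist_coeffs']))[0,0]
    d=T[:3,:3].T@np.array([u[0],u[1],1]); o=-T[:3,:3].T@T[:3,3]
    return o,d
def at_z(cam,px,z,P=None):
    o,d=ray(cam,px,P); return o+d*(z-o[2])/d[2]
def proj(cam,p,P=None):
    P=P or camera_params(cam); T=np.array(P['camera_from_world'])
    r,_=cv2.Rodrigues(T[:3,:3])
    return cv2.projectPoints(np.array(p,float).reshape(-1,3),r,T[:3,3],np.array(P['K']),np.array(P['dist_coeffs']))[0][:,0]
def q(yaw): # tool down, tool x-axis at yaw, tool y at yaw-90
    return (R.from_euler('z',yaw)*R.from_euler('x',np.pi)).as_quat()
E
python3 - <<'E'
from h import *
print(read_time_s(),read_tcp_rot())
a=snap('top','top0');b=snap('side','side0')
names=['case','caliper','gauge','caliper_seat','gauge_seat','lid_hinge','lid_edge','stay_stud','stay_pivot']
for c in('top','side'):
    P=camera_params(c);T=np.array(P['camera_from_world']);print(c,(-T[:3,:3].T@T[:3,3]).round(3))
    for n in names:
        r=tip_of(c,n)[:2]
        print(c,n,[(np.round(x['at'],1).tolist(),round(x['confidence'],2)) for x in r])
E
```

```text
pics
0.0 [ 2.16136312e-01  9.76362309e-01 -1.29659055e-03 -2.32658257e-04]
top [0.445 0.093 1.082]
top case [([389.6, 176.9], 0.79)]
top caliper [([208.6, 208.6], 0.94)]
top gauge [([274.0, 203.5], 0.59)]
top caliper_seat [([375.7, 171.3], 0.66)]
top gauge_seat [([412.7, 190.5], 0.88)]
top lid_hinge [([433.9, 168.5], 0.93)]
top lid_edge []
top stay_stud [([439.5, 226.6], 0.68), ([372.9, 170.7], 0.61)]
top stay_pivot [([409.4, 187.6], 0.63)]
side [ 0.041 -0.46   0.496]
side case [([410.6, 258.4], 0.68)]
side caliper [([245.6, 190.7], 0.63)]
side gauge [([289.8, 213.8], 0.83)]
side caliper_seat [([399.8, 226.7], 0.79)]
side gauge_seat [([418.1, 258.7], 0.81), ([468.4, 254.8], 0.35)]
side lid_hinge [([466.9, 253.7], 0.74)]
side lid_edge [([550.9, 177.2], 0.85)]
side stay_stud [([424.5, 279.5], 0.85)]
side stay_pivot [([421.5, 253.4], 0.77)]
```

View pics/top0.png

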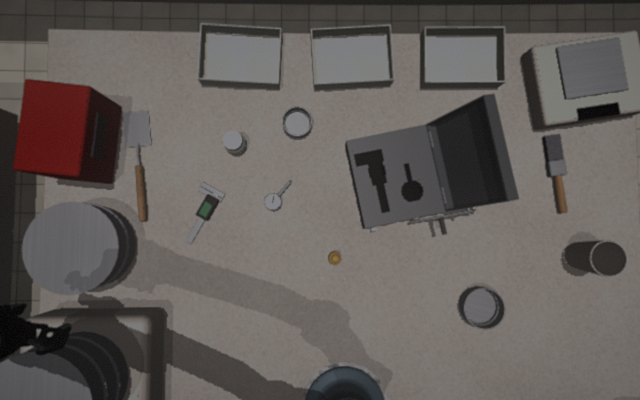

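View pics/side0.png

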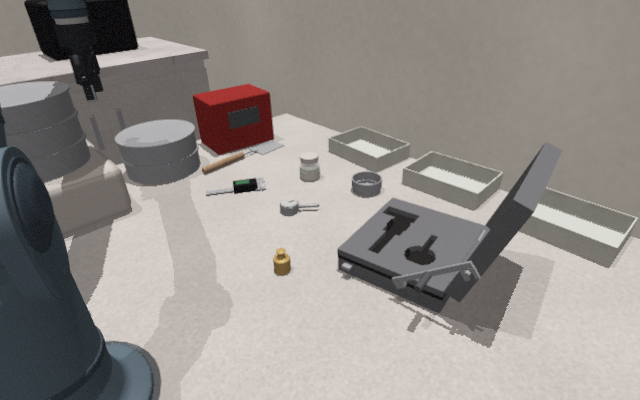

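The top view shows the case with its hinge on the right, from (430,125) to (445,222). The stay and stud are at about (435,225), the caliper at (207,208) and the gauge at (274,202). The side view agrees, with the stay sloping up to the lid. Next I'll work out the positions.

```bash
python3 - <<'E'
from h import *
f=lambda c,p,z:at_z(c,p,z)[:2].round(4)
K=camera_params('top')['K'];print(K[0][0],camera_params('wrist')['K'][0][0])
T=np.array(camera_params('wrist')['camera_from_world']);p=np.array(read_eef_pos());Rt=R.from_quat(read_tcp_rot()).as_matrix()
cw=-T[:3,:3].T@T[:3,3];print('cam in tool',Rt.T@(cw-p),'\n',(T[:3,:3]@Rt).round(3))
for n,t,s,z in [('cal',[208.6,208.6],[245.6,190.7],0),('gauge',[274,203.5],[289.8,213.8],0),('cseat',[375.7,171.3],[399.8,226.7],.038),('gseat',[412.7,190.5],[418.1,258.7],.038),('hinge',[433.9,168.5],[466.9,253.7],.05)]:
    print(n,f('top',t,z),f('side',s,z))
print('case',f('top',[389.6,176.9],0),f('side',[410.6,258.4],0))
for c in [(346,142),(430,125),(445,222),(368,228)]: print('corner',f('top',c,.05))
for n,t,s in [('stud',[439.5,226.6],[424.5,279.5])]:
    o1,d1=ray('top',t);o2,d2=ray('side',s)
    A=np.stack([d1,-d2],1);k=np.linalg.lstsq(A,o2-o1,rcond=None)[0];print(n,o1+k[0]*d1,o2+k[1]*d2)
print('cal beam',f('top',(189,241),.01),f('top',(215,188),.01));print('stem',f('top',(290,181),.012))
E
```

```text
424.1587612813896 332.5429554718584
cam in tool [ 0.06994561  0.00088184 -0.12218166] 
 [[-0.001  1.    -0.001]
 [-0.962 -0.001 -0.274]
 [-0.274  0.001  0.962]]
cal [0.4915 0.3419] [0.49   0.3356]
gauge [0.5043 0.1764] [0.5013 0.1687]
cseat [ 0.5821 -0.0782] [ 0.5919 -0.0749]
gseat [ 0.5343 -0.1693] [ 0.5347 -0.1599]
hinge [ 0.5874 -0.219 ] [ 0.5937 -0.2201]
case [ 0.5726 -0.12  ] [ 0.5662 -0.1242]
corner [ 0.6529 -0.0037]
corner [ 0.6951 -0.211 ]
corner [ 0.4563 -0.2437]
corner [ 0.4418 -0.0561]
stud [ 0.4451007  -0.21985505  0.08286925] [ 0.45062953 -0.22610186  0.08482497]
cal beam [0.4101 0.387 ] [0.543  0.3242]
stem [0.5607 0.1353]
```

```bash
python3 - <<'E'
from h import *
import json
for i,(p,nm) in enumerate([((.49,.25,.26),['caliper','gauge']),((.55,-.09,.26),['case','caliper_seat','gauge_seat','lid_hinge','stay_stud','stay_pivot'])]):
    move_ptp(p,q(np.pi)); P=camera_params('wrist'); snap('wrist',f'w{i}')
    json.dump({k:np.array(v).tolist() for k,v in P.items()},open(f'w{i}.json','w'))
    for n in nm:
        z={'caliper_seat':.038,'gauge_seat':.038,'lid_hinge':.05,'stay_pivot':.035,'stay_stud':.083}.get(n,0)
        print(n,[(np.round(x['at'],1).tolist(),round(x['confidence'],2),at_z('wrist',x['at'],z,P)[:2].round(4)) for x in tip_of('wrist',n)[:2]])
print(read_time_s(),read_qpos())
E
```

```text
caliper [([403.5, 167.2], 0.92, array([0.4932, 0.3461]))]
gauge [([263.6, 180.8], 0.58, array([0.5097, 0.1817]))]
case [([292.2, 181.7], 0.62, array([ 0.5717, -0.1237]))]
caliper_seat [([333.0, 200.3], 0.63, array([ 0.5832, -0.0765]))]
gauge_seat [([251.6, 155.4], 0.58, array([ 0.5345, -0.1618]))]
lid_hinge [([196.5, 212.1], 0.72, array([ 0.593 , -0.2214]))]
stay_stud [([162.7, 64.7], 0.77, array([ 0.4489, -0.2248]))]
stay_pivot [([255.4, 171.2], 0.57, array([ 0.5519, -0.1593]))]
4.2917 [-0.32235892  0.20843164  0.46576349  1.83209086 -0.10332852  1.12487701
  1.75161583]
```

View pics/w0.png

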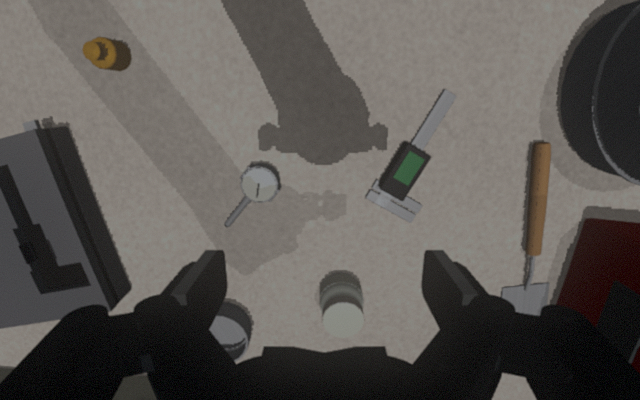

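View pics/w1.png

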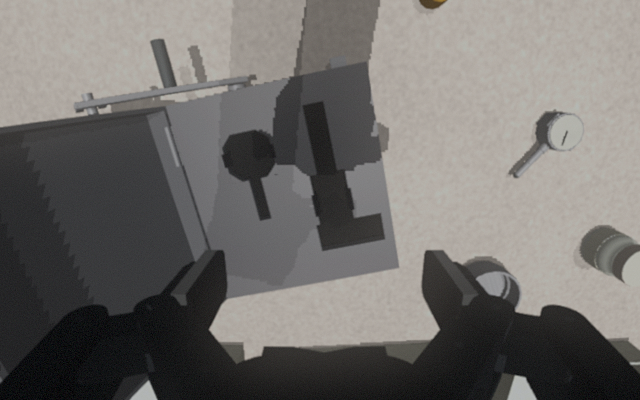

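```bash
python3 - <<'E'
import cv2,numpy as np
a=cv2.imread('pics/w0.png');b=cv2.imread('pics/w1.png')
r=lambda im,x,y,w,h,s:cv2.convertScaleAbs(cv2.resize(im[y:y+h,x:x+w],None,fx=s,fy=s,interpolation=cv2.INTER_CUBIC),alpha=1.6,beta=20)
L=np.vstack([r(a,360,85,100,140,3),r(a,215,155,100,60,3)])  #300x600
Rr=r(b,205,50,200,230,2.5) # 500x575
c=np.zeros((600,800,3),np.uint8);c[:,:300]=L;c[:575,300:]=Rr
cv2.imwrite('pics/comp.png',c)
E
```

```text
(no output)
```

View pics/comp.png

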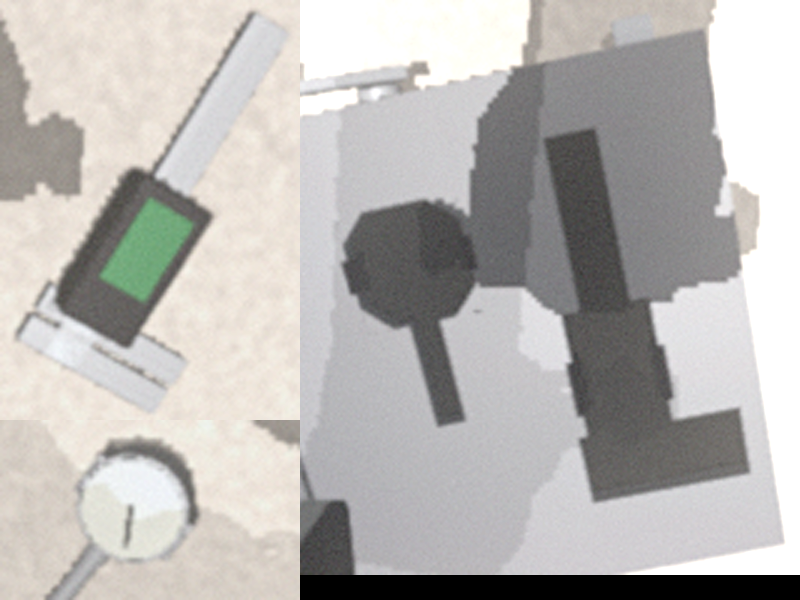

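The caliper, gauge and both cutouts are sharp enough to fit. Next I'll fit planar poses to the outline points.

```bash
python3 - <<'E'
from h import *
import json
P0,P1=[json.load(open(f'w{i}.json')) for i in(0,1)]
def fit(P,px,loc,name):
    W=np.array([at_z('wrist',p,l[2],P)[:2] for p,l in zip(px,loc)]);L=np.array(loc)[:,:2]
    wm,lm=W.mean(0),L.mean(0);a=W-wm;b=L-lm
    t=np.arctan2((b[:,0]*a[:,1]-b[:,1]*a[:,0]).sum(),(a*b).sum());c,s=np.cos(t),np.sin(t);M=np.array([[c,-s],[s,c]])
    o=wm-M@lm;print(name,o.round(4),'yaw',round(np.degrees(t),2),'res mm',((W-(L@M.T+o))*1e3).round(1).tolist());return o,t
C=lambda x,y:((x-300)/2.5+205,y/2.5+50)
D=lambda x,y:(360+x/3,85+y/3); G=lambda x,y:(215+x/3,155+(y-420)/3)
z=.05
c,t=fit(P1,[C(571,134),C(595,501),C(749,472),C(565,316),C(650,300)],[(-.1025,0,z),(.0525,-.0225,z),(.0525,.0475,z),(-.0325,-.0185,z),(-.0325,.0185,z)],'cseat')
g,t2=fit(P1,[C(410,264),C(451,423)],[(0,0,z),(.0725,0,z)],'gseat')
e,t3=fit(P1,[C(705,30),C(783,543)],[(-.11,.1,z),(.11,.1,z)],'case')
for zz in(.006,.012):
  fit(P0,[D(148,250),D(271,22),D(17,335),D(153,412),D(212,213),D(130,347)],[(0,0,.022),(-.1,0,zz),(.05,-.02,zz),(.05,.045,zz),(-.03,.016,.022),(.03,.016,.022)],'cal')
fit(P0,[G(137,500),(228,224)],[(0,0,.024),(.07,0,.012)],'gauge')
M=np.array([[np.cos(t),-np.sin(t)],[np.sin(t),np.cos(t)]])
print('seats in case',M.T@(c-e),M.T@(g-e),'hinge',e+M@[0,-.1],'stud',M.T@(np.array([.449,-.2245])-e))
E
```

```text
cseat [ 0.5819 -0.0762] yaw 11.54 res mm [[0.7, 0.0], [-1.3, 0.6], [-1.0, -1.5], [0.4, 1.3], [1.1, -0.4]]
gseat [ 0.5312 -0.1621] yaw 11.24 res mm [[1.7, 0.3], [-1.7, -0.3]]
case [ 0.5702 -0.1229] yaw 11.31 res mm [[1.3, 0.3], [-1.3, -0.3]]
cal [0.4936 0.3437] yaw -29.2 res mm [[-3.4, 3.6], [2.2, -1.3], [-0.1, 0.3], [0.4, -0.3], [1.1, -2.4], [-0.1, 0.0]]
cal [0.493  0.3429] yaw -29.21 res mm [[-2.8, 4.4], [3.0, -2.7], [-1.2, 0.3], [-1.2, -1.2], [1.8, -1.6], [0.5, 0.8]]
gauge [0.5051 0.1828] yaw -38.91 res mm [[-0.1, 0.1], [0.1, -0.1]]
seats in case [0.02086976 0.04338816] [-0.04603058 -0.03065852] hinge [ 0.59016765 -0.22085785] stud [-0.13904358 -0.07533317]
```

```bash
cat >> h.py <<'E'
CY=np.radians(11.4)
def c2w(x,y,z): # case frame -> world
    return np.array([.5705+np.cos(CY)*x-np.sin(CY)*y,-.1227+np.sin(CY)*x+np.cos(CY)*y,z])
CS=np.array([.582,-.0763]); GS=np.array([.5325,-.1618])
QC=q(np.pi+CY)
E
python3 - <<'E'
from h import *
import json
yaw=np.radians(-29.2)+np.pi
move_gripper(.065)
p=[.4936,.3440]
move_ptp(p+[.10],q(yaw)); movel(p+[.027],speed=.15)
move_gripper(.02,60); print('gap',read_finger_gap(),read_eef_pos())
movel(p+[.13],speed=.25)
move_ptp([*CS,.13],QC)
P=camera_params('wrist');snap('wrist','hold1');json.dump({k:np.array(v).tolist() for k,v in P.items()},open('h1.json','w'))
print(read_finger_gap(),read_time_s(),read_qpos().round(2),read_eef_pos(),read_ft_force())
E
```

```text
gap 0.03042827471189007 [0.49472291 0.3447147  0.02866282]
0.03000596744220145 9.5583 [-0.18  0.41  0.28  1.86 -0.14  0.89  1.95] [ 0.58202081 -0.0741005   0.12935687] [ 0.34199525  0.17683581 -1.54624962]
```

View pics/hold1.png

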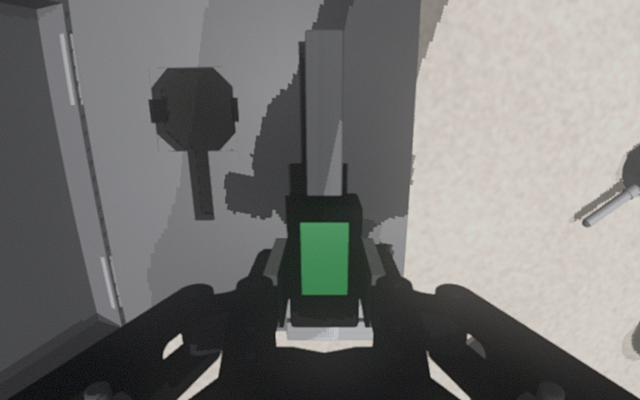

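```bash
python3 - <<'E'
from h import *
import json
P=json.load(open('h1.json'))
T=np.array(P['camera_from_world']);Rt=R.from_quat(read_tcp_rot()).as_matrix();p=np.array(read_eef_pos());print(p,read_time_s())
# tool-> use current pose (same)
for n,px,tz in [('beam end',(324,30),.0227),('beam end hi',(324,30),.0147),('back edge',(323,195),.0067),('front edge',(325,325),.0067),('green c',(325,259),.0067)]:
    w=at_z('wrist',px,p[2]-tz,P); v=R.from_euler('z',-CY).apply(w-p); print(n,(v*1e3).round(1))
print('yaw of tool',np.degrees(R.from_quat(read_tcp_rot()).as_euler('zyx')))
E
```

```text
[ 0.58202081 -0.0741005   0.12935687] 9.5583
beam end [-97.8   0.6 -22.7]
beam end hi [-96.3   0.6 -14.7]
back edge [-33.6   0.3  -6.7]
front edge [28.   1.2 -6.7]
green c [-5.3  1.1 -6.7]
yaw of tool [ 1.68441725e+02 -5.22779547e-02 -1.79941184e+02]
```

```bash
cat >> h.py <<'E'
def fine(xy,z,qq=None,speed=.15):
    """movel with correction of steady-state xy error"""
    movel([*xy,z],qq,speed=speed); pause(.1)
    e=np.array(xy)-np.array(read_eef_pos())[:2]
    return np.array(xy)+e, e
E
python3 - <<'E'
from h import *
xy=CS+.0005*np.array([np.cos(CY),np.sin(CY)])
xc,e=fine(xy,.085,QC); print('err',e)
for z in (.082,.079,.077,.075,.073,.071):
    movel([*xc,z],QC,speed=.06); f=read_ft_force(); print(z,np.array(read_eef_pos()).round(4),np.array(f).round(1))
    if f[2]>12: break
print(read_time_s())
E
```

```text
err [-0.00112088 -0.00018909]
0.082 [ 0.5816 -0.0765  0.0825] [ 0.5 -0.6 -1.4]
0.079 [ 0.5811 -0.0764  0.0788] [-0.1 -0.7 -1.7]
0.077 [ 0.5816 -0.0767  0.077 ] [ 0.1 -1.1 -1.7]
0.075 [ 0.582  -0.0773  0.0753] [ 1.1 -1.7 -0.8]
0.073 [ 0.5823 -0.0778  0.0737] [ 0.7 -3.2  1.5]
0.071 [ 0.5823 -0.0778  0.0725] [-0.3 -4.2  7.4]
11.6083
```

```bash
cat >> h.py <<'E'
def press(xy,z0,z1,fmax=32):
    xc,e=fine(xy,z0,QC); z=z0
    while z>z1:
        z-=.002; movel([*xc,z],QC,speed=.08); f=np.array(read_ft_force()); print(round(z,3),np.array(read_eef_pos()).round(4),f.round(1))
        if f[2]>fmax: break
    movel([*xc,z0+.03],QC,speed=.2)
E
python3 - <<'E'
from h import *
move_gripper(.055); movel([*CS,.115],QC,speed=.2); move_gripper(0); print(read_finger_gap())
press(CS,.092,.070)
print(read_time_s())
E
```

```text
-0.00014295887184180336
0.09 [ 0.5821 -0.0762  0.0904] [ 0.1 -0.5 -0.7]
0.088 [ 0.5817 -0.0762  0.0879] [-0.6  0.7  0.1]
0.086 [ 0.5817 -0.0762  0.0858] [ 0.2 -0.4  0.2]
0.084 [ 0.5823 -0.0763  0.0849] [-1.4 -0.6  5.4]
0.082 [ 0.5825 -0.0762  0.0835] [-3.5  0.4  8.6]
0.08 [ 0.5826 -0.0764  0.081 ] [-1.7  0.6  5. ]
0.078 [ 0.583  -0.0766  0.0792] [-0.8 -0.1  6. ]
0.076 [ 0.583  -0.0765  0.0791] [-5.2  0.6 16.9]
0.074 [ 0.583  -0.0766  0.079 ] [-9.3  1.1 28.1]
0.072 [ 0.5831 -0.0766  0.0789] [-13.4   2.3  37.2]
16.2
```

```bash
python3 - <<'E'
from h import *
import json
yaw=np.radians(-38.5)+np.pi
p=[.5051,.1825]
move_ptp(p+[.11],q(yaw)); move_gripper(.075)
xc,e=fine(p,.06,q(yaw)); movel([*xc,.026],speed=.12)
move_gripper(.03,50); pp=np.array(read_eef_pos());print('gap',read_finger_gap(),pp,e)
movel(p+[.13],speed=.25)
move_ptp([*GS,.13],QC); pause(.1)
P=camera_params('wrist');p=np.array(read_eef_pos());im=snap('wrist');cv2.imwrite('pics/hold2.png',im[:,150:490,::-1])
json.dump(dict(p=p.tolist(),zg=pp[2],**{k:np.array(v).tolist() for k,v in P.items()}),open('h2.json','w'))
print(read_finger_gap(),read_time_s(),p,[x for x in tip_of('wrist','gauge')[:1]])
E
```

```text
gap 0.042313329304878175 [0.50527301 0.18268999 0.02727588] [-0.00099082 -0.00026919]
0.04232439004601162 21.6 [ 0.53264231 -0.15979169  0.12928897] [{'at': [326.0, 257.4], 'confidence': 0.95}]
```

View pics/hold2.png

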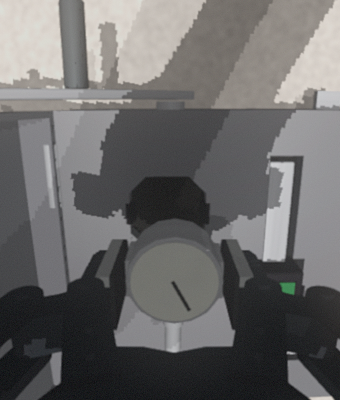

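```bash
python3 - <<'E'
from h import *
import json
P=json.load(open('h2.json'));p=np.array(P['p'])
f=lambda px,z:(R.from_euler('z',-CY).apply(at_z('wrist',px,z,P)-p)*1e3).round(1)
zt=p[2]-P['zg']+.024
for n,px in [('centre',(325,278)),('top',(325,233)),('bot',(325,322)),('L',(280,278)),('R',(370,278))]: print(n,f(px,zt))
print('underside back? ',f((325,220),zt))
print('cut back edge',f((319,177),.05),f((276,205),.05),f((360,205),.05))
print('TCP wrt GS',(R.from_euler('z',-CY).apply([*(p[:2]-GS),0])*1e3).round(1))
E
```

```text
centre [ 2.4  1.4 -3.3]
top [-18.1   1.4  -3.3]
bot [24.4  1.5 -3.3]
L [  2.4 -17.6  -3.3]
R [ 2.4 20.5 -3.3]
underside back?  [-23.7   1.4  -3.3]
cut back edge [-24.4  -2.  -79.3] [ -6.2 -29.4 -79.3] [ -6.3  24.  -79.3]
TCP wrt GS [0.5 1.9 0. ]
```

```bash
python3 - <<'E'
from h import *
xy=GS+R.from_euler('z',CY).apply([-.0007,-.001,0])[:2]
xc,e=fine(xy,.085,QC); print('err',e)
for z in (.080,.077,.075,.073,.071,.069):
    movel([*xc,z],QC,speed=.06); f=read_ft_force(); print(z,np.array(read_eef_pos()).round(4),np.array(f).round(1))
    if f[2]>10: break
print(read_time_s())
E
```

```text
err [-0.00102387  0.00023744]
0.08 [ 0.531  -0.1626  0.0802] [ 0.6 -0.2 -0.9]
0.077 [ 0.5308 -0.1626  0.0768] [ 0.3 -0.3 -1. ]
0.075 [ 0.5313 -0.163   0.0751] [ 1.  -1.5 -1.5]
0.073 [ 0.5316 -0.1636  0.0733] [ 1.3 -3.  -0.9]
0.071 [ 0.532  -0.164   0.0717] [ 1.3 -4.5  3. ]
0.069 [ 0.5321 -0.1638  0.0704] [-0.  -3.7  6.1]
23.7
```

```bash
python3 - <<'E'
from h import *
move_gripper(.065); g=np.array([.532,-.1637]); movel([*g,.115],QC,speed=.2); move_gripper(0)
press(g,.092,.070)
move_ptp([.5,-.05,.26],QC)
P=camera_params('wrist'); snap('wrist','after')
for n in ['caliper','gauge','stay_stud','lid_hinge']:
    z={'stay_stud':.083,'lid_hinge':.05}.get(n,.038)
    print(n,[(np.round(x['at'],1).tolist(),round(x['confidence'],2),at_z('wrist',x['at'],z,P)[:2].round(4)) for x in tip_of('wrist',n)[:2]])
snap('side');r=tip_of('side','stay_stud');print(r[:1]);snap('top');print(tip_of('top','stay_stud')[:2])
print(read_time_s())
E
```

```text
0.09 [ 0.532  -0.1636  0.0904] [-0.7 -0.6 -0.4]
0.088 [ 0.5317 -0.1635  0.0879] [ 0.4  0.5 -0.5]
0.086 [ 0.5321 -0.1638  0.0867] [-1.2  0.4  4.5]
0.084 [ 0.532  -0.1648  0.0846] [-1.6 -1.1  5.5]
0.082 [ 0.5315 -0.1639  0.0823] [-2.6 -1.3  5.3]
0.08 [ 0.5316 -0.1641  0.0817] [-5.7  1.2 14.6]
0.078 [ 0.5317 -0.1641  0.0815] [-9.8  2.1 26.1]
0.076 [ 0.5318 -0.1642  0.0814] [-13.6   3.1  37.1]
caliper [([287.2, 239.9], 0.74, array([ 0.5833, -0.0745]))]
gauge [([214.4, 186.5], 0.73, array([ 0.5382, -0.1612]))]
stay_stud [([138.3, 83.7], 0.69, array([ 0.4455, -0.2249]))]
lid_hinge [([149.6, 227.1], 0.81, array([ 0.5933, -0.2226]))]
[{'at': [424.0, 278.7], 'confidence': 0.67}]
[]
29.0583
```

View pics/after.png

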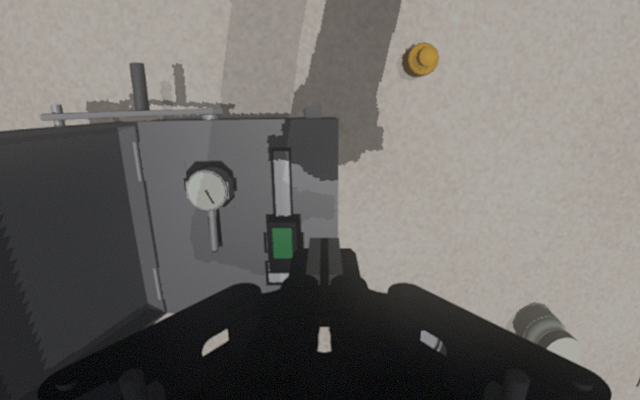

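Both instruments bottomed out on a hard stop, the caliper at TCP 0.079 and the gauge at 0.0815. The stud is at about (138,85), and its triangulated position matches the 66 mm circle. Next is folding the stay.

```bash
python3 - <<'E'
from h import *
A0=np.radians(47)
S=lambda a:c2w(-.144,-.03-.066*np.cos(a),.035+.066*np.sin(a))
p=S(A0)
move_gripper(.045); move_ptp([*p[:2],.17],QC)
xc,e=fine(p[:2],.13,QC); movel([*xc,p[2]-.002],speed=.12); print(read_ft_force().round(1))
move_gripper(0,35); print('gap',read_finger_gap(),np.array(read_eef_pos())-p,read_ft_force().round(1))
for a in np.radians([54,62,72,85,98]):
    movel(S(a),QC,speed=.1); print(round(np.degrees(a)),(np.array(read_eef_pos())-S(a)).round(4),np.array(read_ft_force()).round(1),round(read_finger_gap(),4))
    if np.abs(read_ft_force()).max()>35: break
print(read_time_s())
E
```

```text
[-0.5  0.4  0.8]
gap 0.010790967428898363 [-0.00034465 -0.00150783 -0.00093433] [ 0.9 -1.8  2.5]
54 [-0.0004 -0.0008  0.0002] [-0.5 -2.8  1.1] 0.0106
62 [-0.0003 -0.0015  0.0002] [-0.9 -5.6  1.1] 0.0106
72 [-0.0002 -0.0021  0.0009] [-2.6 -5.7  5.6] 0.0107
85 [-0.0002 -0.0011  0.0011] [-4.  -3.2  9.9] 0.0106
98 [-0.0003  0.0005  0.0003] [-2.4 -2.5  5.9] 0.0104
33.2333
```

```bash
python3 - <<'E'
from h import *
S=lambda a:c2w(-.144,-.03-.066*np.cos(a),.035+.066*np.sin(a))
for a in np.radians([112,127,142,157,171]):
    movel(S(a),QC,speed=.12); print(round(np.degrees(a)),(np.array(read_eef_pos())-S(a)).round(4),np.array(read_ft_force()).round(1))
    if np.abs(read_ft_force()).max()>35: break
move_gripper(.04); p=S(a)
movel([*p[:2],.16],speed=.2)
im=snap('side'); cv2.imwrite('pics/stay.png',im[120:400,240:,::-1]); print([tip_of('side','stay_stud')[:1],tip_of('side','lid_edge')[:1]])
for y,z in[(-.235,.34),(-.235,.215),(-.097,.215)]:
    print(inverse_kinematics(c2w(0,y,z),QC))
print(proj('side',S(np.radians(185.7))),read_time_s())
E
```

```text
112 [-0.0004  0.0005 -0.0002] [-2.  -2.   3.4]
127 [-0.0003 -0.0002 -0.0006] [ 0.3 -4.2 -3.9]
142 [-0.0002 -0.001  -0.0003] [ 0.9 -4.5 -3.7]
157 [-0.0001 -0.0014 -0.0002] [-1.1 -6.  -0.9]
171 [ 0.     -0.0018 -0.    ] [-1.  -6.3  0.9]
[[{'at': [357.7, 278.5], 'confidence': 0.84}], [{'at': [548.4, 178.9], 'confidence': 0.58}]]
[-0.01684956  0.52390948  0.72395566  1.34724064 -0.34315328  1.39640493
  2.46818022]
[-0.04389051  0.63053461  0.74919588  1.49174806 -0.44623764  1.19546609
  2.54378845]
[-0.20969028  0.43093271  0.6371634   1.70986655 -0.28340555  1.0945304
  2.28482849]
[[357.19919427 281.22626934]] 35.9417
```

View pics/stay.png

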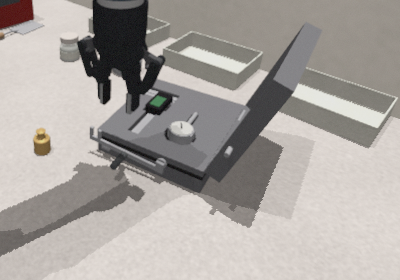

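The stay lies along the case, with the stud at (358,278) against a predicted (357,281), and the lid is still open. Now I'll push the lid shut from behind.

```bash
python3 - <<'E'
from h import *
p=read_eef_pos(); movel([p[0],p[1],.34],QC,speed=.3); move_gripper(0)
move_ptp(c2w(0,-.245,.345),QC); movel(c2w(0,-.245,.215),QC,speed=.2); print(read_ft_force().round(1),read_time_s())
for y in np.arange(-.23,-.09,.015):
    movel(c2w(0,y,.215),QC,speed=.1); f=read_ft_force(); print(round(y,3),(np.array(read_eef_pos())-c2w(0,y,.215)).round(4),f.round(1))
    if np.abs(f).max()>30: break
snap('side');print(tip_of('side','lid_edge')[:1],read_time_s())
E
```

```text
[-0.   0.1 -0.2] 39.1583
-0.23 [0.0012 0.0006 0.0016] [ 0.3 -0.1 -0.4]
-0.215 [0.0005 0.0006 0.0002] [-0.7 -0.1  0.6]
-0.2 [ 0.0001 -0.0001  0.0001] [ 1.4 -0.7 -0.5]
-0.185 [ 0.0007 -0.0046  0.004 ] [-0.8 -4.3  7.4]
-0.17 [ 0.0016 -0.0085  0.0079] [-1.8 -6.4 16.6]
-0.155 [ 0.0022 -0.0116  0.0112] [-3.7 -8.4 24.5]
-0.14 [ 0.0027 -0.0136  0.0139] [-6.1 -9.3 32.4]
[{'at': [514.1, 158.1], 'confidence': 0.96}] 41.3583
```

Fz climbed to 32 N, probably because the lid's edge rode under the wide finger linkage. I'll back off, turn the jaws 90° and push higher.

```bash
python3 - <<'E'
from h import *
QX=q(np.pi/2+CY)
movel(c2w(0,-.20,.215),QC,speed=.15); movel(c2w(0,-.245,.24),QC,speed=.15)
move_ptp(c2w(0,-.245,.24),QX); print(read_ft_force().round(1),read_time_s())
for y in np.arange(-.22,-.079,.014):
    movel(c2w(0,y,.24),QX,speed=.1); f=read_ft_force(); print(round(y,3),(np.array(read_eef_pos())-c2w(0,y,.24)).round(4),f.round(1))
    if np.abs(f).max()>28: break
im=snap('side','lid');print(tip_of('side','lid_edge')[:1],read_time_s())
E
```

```text
[ 0.3 -0.2  0.3] 43.6667
-0.22 [ 0.0004  0.0007 -0.    ] [ 0.   0.2 -0.6]
-0.206 [ 0.0003  0.0001 -0.    ] [ 0.3 -0.3  0.2]
-0.192 [ 0.0002 -0.0004  0.0003] [ 0.3 -1.3 -1.1]
-0.178 [ 0.0004  0.0004 -0.0001] [ 0.5 -0.7 -0.4]
-0.164 [ 0.0002  0.0007 -0.0004] [ 0.1  0.8 -0.6]
-0.15 [ 0.0002  0.0007 -0.0004] [ 1.2 -0.6 -0. ]
-0.136 [ 0.0002  0.0006 -0.0003] [-0.2 -1.1  0.6]
-0.122 [ 0.0002  0.0006 -0.0003] [ 0.5 -0.5  0.3]
-0.108 [ 0.0001  0.0006 -0.0003] [0.7 0.1 0.4]
-0.094 [ 0.0002  0.0005 -0.0002] [ 0.6 -0.7  0.9]
-0.08 [ 0.0002  0.0004 -0.0001] [-0.4 -0.1 -0.5]
[{'at': [449.9, 146.5], 'confidence': 0.66}] 47.0833
```

```bash
python3 - <<'E'
from h import *
p=read_eef_pos(); movel([p[0],p[1],.33],speed=.2); pause(2.5)
im=snap('side'); cv2.imwrite('pics/end.png',im[100:400,200:,::-1])
print(tip_of('side','lid_edge')[:1],tip_of('side','stay_stud')[:1],proj('side',[c2w(0,.1,.078),c2w(-.144,-.03+.066,.03)]),read_time_s(),read_ft_force().round(1))
E
```

```text
[{'at': [366.3, 208.2], 'confidence': 0.63}] [{'at': [360.7, 277.4], 'confidence': 0.83}] [[367.94883055 208.23815725]
 [357.05076941 280.46570686]] 50.3333 [-0.4 -0.9 -0.4]
```

View pics/end.png

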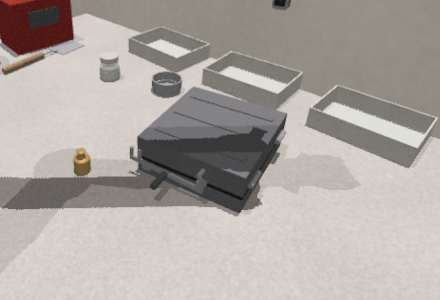

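The lid is shut, with its edge at (366,208) against a predicted (368,208). The stay is still down and the arm is clear.

```bash
python3 -c "
from h import *
pause(.5);sign_off();print(read_time_s())"
```

```text
the job is handed in; nothing more can be done
the job is handed in; nothing more can be done
```

The instruments are put away, the stay is folded down and the lid is shut. I handed the job in at about 51 s of the 72 s allowed; no verdict is reported.

- **Instruments:** I pressed the caliper and the gauge down with closed fingers until each hit a hard stop at about 37 N. The caliper's stop was at the expected height. The gauge's was about 0.4 mm high, within the 2 mm limit.
- **Stay:** I lifted it off its pin and guided it over to about 171° of its swing, just short of the stop, and it dropped the rest of the way. The last side picture shows the stud within about 5 px of its predicted folded position.
- **Lid:** The first push from behind failed. Upward force on the gripper rose to 32 N, probably because the lid's edge rode under the finger linkage. I backed off, turned the jaws 90° and pushed higher, which took almost no force. In the final picture the lid's edge is within 2 px of its predicted shut position.
- **Not checked:** The instruments were not seen again after the lid closed. A position check on the gauge before that was about 6 mm off in x. I put that down to the detector, because the stem and disc looked seated in the picture. I measured nothing else on the bench; what shows in the pictures looked undisturbed.

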